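# Put the basting brush away in the touch-latch utensil box

## Task

Put the basting brush away in the low steel utensil box. Press the front of its lid until the touch latch clicks, catch the lid as it springs up and let it up under control so that it never flies open, lay the brush down flat inside, then swing the lid down without slamming it and press it until it clicks and stays shut, flush with the rim. Leave the fork, the scoop and the espresso cup where they are.

Things in the scene. Friction and masses are not known exactly. Their poses are not given: they have to be found in the camera images.
- utensil_box: Fixed utensil box of stainless sheet, 176 mm deep (its x), 256 mm wide (its y), 90 mm high; walls and floor 4 mm thick. Origin at the centre of its underside, z up; its front faces its -x. A flat lid is set into its mouth, level with the rim. In the middle of the front wall, inside, a latch case (42 mm wide) sticks 32 mm into the box, 35 to 71 mm above the underside.
- lid (a joint): Angle of the lid (rad): starts at 0, shut, latched, flush with the rim; positive swings it up about the hinge at the rear rim, to a stop at 1.9 (past upright), where it stays. Push-push latch: from shut, press to the end of the travel (-0.046; less than -0.040 does nothing) to release it; to shut it, bring it down, press to the end of the travel (-0.041) once, let up, and it rests at 0.
- lid_edge (a point): Middle of the lid's front edge, on its outer face, 162 mm from the hinge axis; moves with the lid. Full press: it sinks about 7 mm, with 3 N, then a hard stop (5 to 20 N is fine). Once released, as pressure is let off, a spring throws the lid up: it would pass 5 rad/s with nothing over it; a finger kept on it feels 2.5 N at first, under 1 N above 1.2 rad.
- lid_press (a point): Where to press: on the lid's outer face, middle of the dark brushed touch field (26 x 70 mm), 134 mm from the hinge axis; moves with the lid (x towards the hinge, z out of its face). The lid's plate is 162 mm from hinge to front edge, 244 mm wide, 6 mm thick; a latch bracket hangs 40 mm below it, 16 mm from the front edge, mid-width.
- lid_hinge (a point): Point on the lid's hinge axis, mid-width, level with the box's rim (90 mm above the shelf); fixed to the box, with its axes; the hinge axis is the box's y. On the shelf behind the box stand a turntable with jars, up to 115 mm high, at least 70 mm clear of the box, and, further to the left, a fixed steel toolbox, 182 mm high with its handle.
- brush_mid (a point): Middle of the basting brush, 8 mm above its underside; x points along it from handle to head. It is 180 mm long: dark wooden handle 20 mm wide and 16 mm high from 90 mm behind this point to 28 mm ahead, then a 24 mm wide steel ferrule and a 40 mm wide grey silicone head. 60 to 130 g. Can be grasped across the handle here. It lies flat on the shelf.
- brush: The basting brush itself; its origin is under brush_mid on its underside, same axes.
- fork: Short two-tined steel grill fork with a dark handle, 200 mm long, lying along its x, 36 mm wide, 16 mm high; origin at the middle of its underside. To be left alone.
- scoop: Grey plastic scoop lying along its x, 170 mm long, bowl 64 mm wide and 36 mm high; origin near the middle of its underside. To be left alone.
- cup: White ceramic espresso cup standing upright, 64 mm across plus a handle, 58 mm high; origin at the centre of its foot. To be left alone.
Things that resemble listed ones, but are neither listed nor needed, are in the scene too. Leave any pink or red look-alike of the brush alone.

How it is judged (in metres and radians):
On the way, in this order (a step that is already met when the one before it is completed fails the run):
1. the lid has been released and stands open (value of joint lid above 1.5 rad), for 0.2 s.
2. the brush lies flat on the floor of the open box (value of joint lid above 1 rad and x of brush_mid in the frame of utensil_box between -0.075 and 0.075 m and y of brush_mid in the frame of utensil_box between -0.11 and 0.11 m and z of brush_mid in the frame of utensil_box below 0.03 m and contact force between the fingers and brush below 0.05 N), for 0.2 s.
At the end, for the whole second after the job is handed in: The brush lies still on the floor of the utensil box (its middle less than 30 mm above the box's underside) and the lid is latched shut within 2 mm of flush at its front edge (value of joint lid between -0.012 and 0.012 rad and x of brush_mid in the frame of utensil_box between -0.075 and 0.075 m and y of brush_mid in the frame of utensil_box between -0.11 and 0.11 m and z of brush_mid in the frame of utensil_box below 0.03 m and linear speed of brush below 0.02 m/s and velocity of joint lid below 0.05 rad/s); the robot touches nothing.
It fails at once if the lid flies open (faster than 3.5 rad/s) (velocity of joint lid above 3.5 rad/s).
It fails at once if the lid is slammed (faster than 3.5 rad/s) (velocity of joint lid below -3.5 rad/s).
It fails at once if the brush is dropped into the box instead of laid down (horizontal distance between brush_mid and utensil_box below 0.11 m and z of brush_mid in the frame of utensil_box below 0.08 m and linear speed of brush above 0.8 m/s).
It fails at once if the fork or the scoop is moved (distance of any of fork, scoop from where it was at the start of the episode above 0.03 m).
It fails at once if the cup is moved or tipped (distance of cup from where it was at the start of the episode above 0.03 m or angle between cup's own z axis and vertical above 0.4 rad).
It also fails if it takes over 72 s, if anything falls off the work surface, if the arm or the gripper's body presses on something with over 40 N, if the wrist force passes 120 N, or if a joint passes its speed limit or range.

## Robot

A 6-joint arm with a two-finger parallel gripper is mounted at the origin on the work surface. World frame = base frame: x ahead of the robot, y to its left, z up, the work surface at z = 0. Lengths are in m, angles in degrees, forces in N, time in s.
With the tool pointing down it reaches from about 0.325 to 0.9 m from the base axis. Payload 6.1 kg.
Tool frame: the origin (TCP) lies at the very end of the fingers, on their centre line; the grasp point (between the pads) lies manip.tcp_to_grasp behind it (manip.tcp_to_grasp is the distance from the TCP to the grasp point, in m); z points along the fingers, y is the direction in which the jaws open and shut (so a half turn about z gives the same grasp; the last joint's range is limited). The gripper opens to 87 mm and grips with 3 to 60 N. Pads are 19 mm wide; open, the fingers measure 117 mm over their backs; the gripper's body (75 mm by 190 mm) begins 51 mm behind the grasp point.
Start: joints at [-80.621, 12.628, 87.462, -0, 79.91, -7.225], TCP at [0.179, -0.599, 0.223] pointing down, gripper open.
Joint ranges: [-170.65, 170.65], [-52.31, 119.04], [5.05, 147.46], [-71.25, 251.25], [11.57, 151.72], [-153.62, 153.62]. Speed limits (degrees/s): [147.25, 147.25, 172.46, 180, 180, 180].

## Interface

Orientations are given as a 3x3 rotation matrix whose columns are the frame's x, y, z axes.
In Python, from plant import manip, viewer, models gives the robot as it stands. The module is installed in compiled form; this text tells all that it offers.
- The arm moves only by the tool send_rows, never from a script. Its argument "rows" is one flat list of numbers, 6 for each row, row after row: the shift along the tool's x, y, z in cm, then the turn, a rotation vector about the tool's x, y, z in rad. A call has exactly 10 rows; each row is the pose to reach, as a shift and turn from the pose commanded when the call began, along the tool's axes at that moment; what a row does not reach only later rows make up. A row lasts 1/8 s, in which the tool goes at most 62.5 mm and 10.7 degrees, less where a joint would pass 70% of its speed; a pose out of reach is approached as far as the arm can. A call with a gripper value outside its range is refused whole. "grip" is the finger opening in cm, from 0 to 8.7, set as the call begins (left out, the last holds). The fingers move at their own pace and stop on an object; the grip force is fixed at half the most. Time passes only in rows, so rows that repeat a pose let the fingers close, or fill a call up. It gives the time, the measured TCP pose, the force and the opening at its end, in the units of the state.
- manip.observe(): the state, without advancing time (a new reading comes with each control period).
- viewer.get_image(name): name is "side" or "top"; returns (picture, depth): 420x560x3 uint8, blue, green, red; 420x560 float32, m along the optical axis (not along the pixel's ray), 0 where there is no reading.
- viewer.camera_params(name): a dict with "camera_matrix" (3x3 intrinsics, pixels), "R" (3x3) and "t" (3): a world point X has camera coordinates R X + t. Camera axes: x right, y down, z forward; pixel columns grow to the right and rows downward; lengths in m; the calibration is good to about 2 mm. A picture is of the moment at which its call begins. camera_params takes no time and is no camera call.
- manip.hand_in(): hands the job in, once; it reports no verdict.
Trained networks look in the newest picture that a camera, given by its name, has taken for a name from the list of things; names that differ only in an ending like _2 or _b are one class to them, and where a whole thing is asked for, a point or a joint stands for the part that bears it (a point fixed in the world has none). Each returns a list of dicts, best first, with "score" (0 to 1); they miss things now and then, are a little off and sometimes report something else, mostly with a low value. They report only what shows in the picture. A call takes as long as a camera call. They do not tell look-alikes from the thing itself.
- models.recognise(camera, name): "location" ([column, row] in pixels, amid what is visible of it).
- models.tip_of(camera, name): "location" ([column, row] in pixels: a listed point, or the origin of a listed thing).
The state is a dict: "time": time; "joints": joint angles; "joint_velocities": joint speeds; "joint_torque": joint torques, N m; "position": TCP position; "ee_rot": TCP orientation; "contact_force": force on the tool from outside, world axes, zero at the start; "moment": the same for the moment, N m; "gripper_width": finger opening in m.
Only numpy, scipy, OpenCV 4.12 (cv2) and the standard library are available. Lean on these libraries where they do the work, as an engineer would, in place of code of your own. Each camera call takes 0.05 s, during which the arm holds its last target. There are 200 camera calls.

## Working session

There is one attempt and no reset: what is moved stays moved. The work goes in short steps, Python scripts to look and compute and a tool call to move; the robot and the scene stay as the last step left them, time stands still between calls to the robot, and variables do not carry over. Pictures are saved under pics/ and viewed, about 8 in all and at most 12, crops included, and the job is handed in when it is done.

Besides the shell and the picture viewer there is one more tool, called as a command line: name --argument value ..., lists and objects as JSON in quotes. send_rows: Moves the arm, as the interface text tells. Its arguments: {"type":"object","properties":{"rows":{"type":"array"},"grip":{"type":"number"}},"required":["rows"]}

```bash
mkdir -p pics; cat > h.py <<'E'
import numpy as np, cv2
from plant import manip, viewer, models
def unproj(cam,uv,d,):
    p=viewer.camera_params(cam);K=np.array(p["camera_matrix"]);R=np.array(p["R"]);t=np.array(p["t"])
    return R.T@(np.linalg.inv(K)@np.array([uv[0],uv[1],1.])*d-t)
def atz(cam,uv,z):
    p=viewer.camera_params(cam);K=np.array(p["camera_matrix"]);R=np.array(p["R"]);t=np.array(p["t"])
    c=-R.T@t; r=R.T@np.linalg.inv(K)@np.array([uv[0],uv[1],1.]); return c+r*(z-c[2])/r[2]
def cloud(cam,D):
    p=viewer.camera_params(cam);K=np.array(p["camera_matrix"]);R=np.array(p["R"]);t=np.array(p["t"])
    v,u=np.mgrid[:D.shape[0],:D.shape[1]]
    P=np.stack([(u-K[0,2])/K[0,0]*D,(v-K[1,2])/K[1,1]*D,D],-1)
    return (P-t)@R
E
python3 - <<'E'
from h import *
np.set_printoptions(precision=4,suppress=True)
s=manip.observe();print(s["time"],s["position"],s["ee_rot"],manip.tcp_to_grasp)
for c in("top","side"):
    I,D=viewer.get_image(c);cv2.imwrite(f"pics/{c}0.png",I)
    C=cloud(c,D);np.savez(f"{c}0.npz",I=I,D=D,C=C)
    print(c,D.min(),D.max())
    for n in("lid_press","lid_edge","lid_hinge","brush_mid","utensil_box","fork","scoop","cup"):
        for r in models.tip_of(c,n)[:3]:
            u,v=r["location"];i,j=int(round(v)),int(round(u))
            print(n,round(r["score"],2),np.round([u,v]),C[i,j] if 0<=i<420 and 0<=j<560 else None)
E
```

```text
0.0 [ 0.1785 -0.5983  0.2215] [[ 0.9583  0.2858 -0.0003]
 [ 0.2858 -0.9583  0.0019]
 [ 0.0002 -0.0019 -1.    ]] 0.0187
top 0.0 2.3743913
lid_press 0.9 [298. 195.] [0.49   0.0032 0.0922]
lid_edge 0.71 [300. 207.] [ 0.4566 -0.0071  0.0325]
lid_hinge 0.85 [291. 152.] [ 0.6497  0.0248 -0.0038]
brush_mid 0.73 [132. 233.] [0.3594 0.5547 0.0141]
brush_mid 0.64 [347. 249.] [ 0.32   -0.1675  0.0164]
brush_mid 0.61 [205. 271.] [0.2369 0.3072 0.0035]
utensil_box 0.64 [291. 184.] [0.5257 0.0261 0.0877]
fork 0.73 [388. 214.] [ 0.4415 -0.3097 -0.0018]
scoop 0.91 [184. 210.] [0.4394 0.3806 0.0261]
scoop 0.55 [217. 203.] [0.4664 0.2729 0.0112]
cup 0.95 [399. 163.] [ 0.6175 -0.3466  0.0024]
cup 0.75 [388. 212.] [ 0.4482 -0.3093 -0.0002]
side 0.0 3.9998806
lid_press 0.76 [264. 190.] [0.4915 0.0253 0.0901]
lid_edge 0.77 [273. 186.] [ 0.4731 -0.0056  0.0894]
lid_hinge 0.57 [223. 181.] [ 0.6992 -0.0975  0.0002]
brush_mid 0.93 [309. 288.] [0.2528 0.3102 0.0152]
brush_mid 0.66 [230. 349.] [0.3694 0.5593 0.0139]
brush_mid 0.58 [242. 264.] [0.461  0.2791 0.0089]
utensil_box 0.69 [250. 210.] [0.4928 0.1356 0.0902]
scoop 0.84 [226. 292.] [0.4501 0.4065 0.0258]
cup 0.55 [268. 149.] [ 0.6176 -0.3299  0.0179]
cup 0.41 [226. 183.] [0.6203 0.0304 0.0912]
```

```bash
python3 - <<'E'
import cv2
I=cv2.imread("pics/top0.png");cv2.imwrite("pics/top0c.png",cv2.resize(I[110:310,90:450],None,fx=2.2,fy=2.2,interpolation=cv2.INTER_CUBIC))
I=cv2.imread("pics/side0.png");cv2.imwrite("pics/side0c.png",cv2.resize(I[90:390,130:430],(600,600),interpolation=cv2.INTER_CUBIC))
E
```

```text
(no output)
```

View pics/top0c.png

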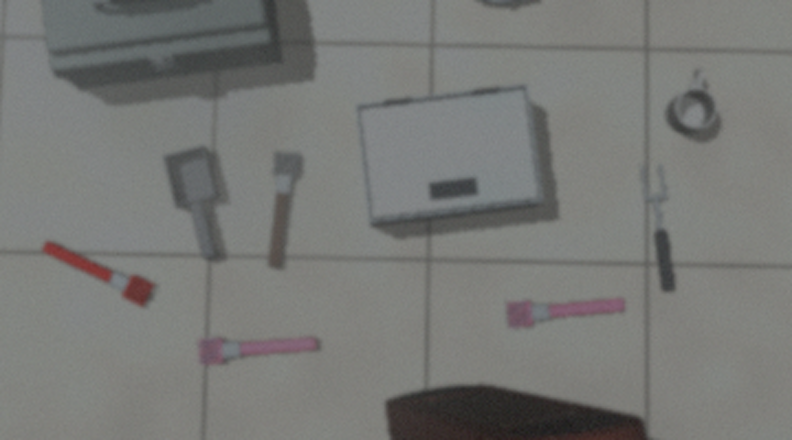

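View pics/side0c.png

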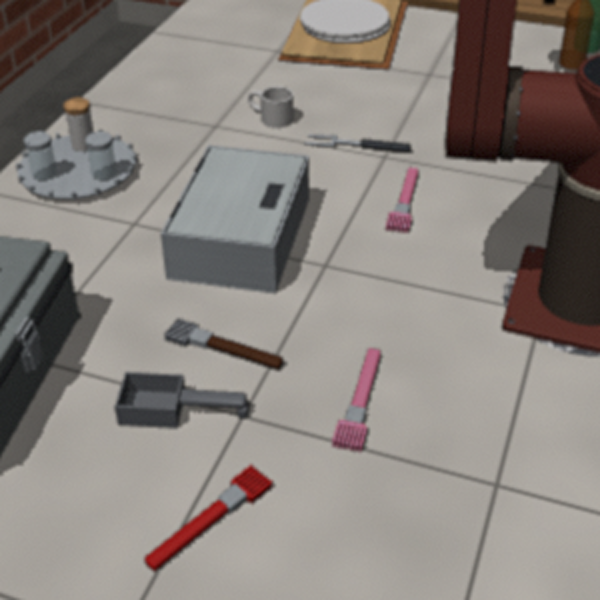

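The wooden brush is at top-crop (282,208), which is full-image px (218,205). The box lid centre is at crop (455,155), with the touch field at (453,188). The other brush-like things are pink or red decoys. Next I'll measure the poses precisely.

```bash
python3 - <<'E'
from h import *
np.set_printoptions(precision=4,suppress=True)
for c in("top","side"):
    z=np.load(c+"0.npz");C=z["C"];I=z["I"];D=z["D"]
    m=(D>0)&(C[...,2]>.08)&(C[...,2]<.1)&(abs(C[...,0]-.53)<.16)&(abs(C[...,1]-.02)<.18)
    n,l,st,_=cv2.connectedComponentsWithStats(m.astype(np.uint8));k=1+st[1:,4].argmax();m=l==k
    P=C[m];print(c,m.sum(),"z",np.median(P[:,2]),cv2.minAreaRect((P[:,:2]*1000).astype(np.float32)))
    b=cv2.boxPoints(cv2.minAreaRect((P[:,:2]*1000).astype(np.float32)));print(b)
    # dark field
    g=I.max(-1);q=m&(g<.6*np.median(g[m]));q=cv2.morphologyEx(q.astype(np.uint8),cv2.MORPH_OPEN,np.ones((2,2)))
    n,l,st,_=cv2.connectedComponentsWithStats(q);k=1+st[1:,4].argmax()
    vu=np.argwhere(l==k);Q=np.array([atz(c,(u,v),.09) for v,u in vu]);print("field",len(Q),Q.mean(0),cv2.minAreaRect((Q[:,:2]*1000).astype(np.float32)))
    # brush 
    hh=(D>0)&(C[...,2]>.006)&(C[...,2]<.03)&(abs(C[...,0]-.46)<.12)&(abs(C[...,1]-.275)<.06)
    n,l,st,_=cv2.connectedComponentsWithStats(hh.astype(np.uint8),connectivity=8)
    for k in range(1,n):
        if st[k,4]>25:
            P=C[l==k];r=cv2.minAreaRect((P[:,:2]*1000).astype(np.float32));print("brush?",st[k,4],np.median(P[:,2]),r); w,V=np.linalg.eigh(np.cov(P[:,:2].T));print(V[:,1],P[:,:2].mean(0),((P[:,:2]-P[:,:2].mean(0))@V[:,1]).min(),((P[:,:2]-P[:,:2].mean(0))@V[:,1]).max())
E
```

```text
top 4186 z 0.08975441939466991 ((542.0035400390625, 18.487289428710938), (177.2060089111328, 256.57989501953125), 8.10409927368164)
[[ 436.2     133.0055]
 [ 472.3707 -121.012 ]
 [ 647.807   -96.0309]
 [ 611.6364  157.9866]]
field 114 [0.4858 0.0073 0.09  ] ((485.68365478515625, 7.724464416503906), (18.53553009033203, 62.145477294921875), 7.513205528259277)
brush? 382 0.014280874915782997 ((461.0996398925781, 271.9931945800781), (37.85202407836914, 181.18093872070312), 84.94476318359375)
[-0.9965  0.0831] [0.4693 0.271 ] -0.08237208452349058 0.09883009766732793
side 2715 z 0.08977843942342448 ((544.59912109375, 19.024925231933594), (178.06871032714844, 268.9241943359375), 8.102794647216797)
[[ 437.5012  139.5953]
 [ 475.406  -126.6442]
 [ 651.697  -101.5455]
 [ 613.7922  164.694 ]]
field 88 [0.4882 0.0151 0.09  ] ((488.39007568359375, 14.553041458129883), (22.6597843170166, 64.57318878173828), 8.051896095275879)
brush? 465 0.014155688659571323 ((462.8001708984375, 278.32843017578125), (43.42892074584961, 181.9126434326172), 81.32803344726562)
[-0.9961  0.0882] [0.4699 0.2765] -0.08292951249308674 0.09821567286666684
```

```bash
cat >> h.py <<'E'
import json,os
from scipy.spatial.transform import Rotation as Ro
YAW=np.radians(8.1);BX=np.array([np.cos(YAW),np.sin(YAW),0]);BY=np.array([-np.sin(YAW),np.cos(YAW),0])
BOX=np.array([.542,.0185,0])
def box(x,y,z): return BOX+BX*x+BY*y+np.array([0,0,z])
def down(deg): # tool x at world yaw deg, z down
    a=np.radians(deg);return np.array([[np.cos(a),np.sin(a),0],[np.sin(a),-np.cos(a),0],[0,0,-1.]])
def arc(th,r=.13,hx=.0795,half=.0095):
    if th<np.pi/2: return box(hx-r*np.cos(th)+half,0,.09+r*np.sin(th))
    return box(hx-.162*np.cos(th)+half,0,.22)
def load():
    if os.path.exists("cmd.json"):
        d=json.load(open("cmd.json"));return np.array(d["p"]),np.array(d["R"])
    return np.array([.179,-.599,.223]),np.array(manip.observe()["ee_rot"])
def plan(wps):
    "wps: list of (pos,yawdeg,nrows); linear between. Prints rows per call of 10; saves the end as commanded"
    p0,R0=load();s=manip.observe();print("t",round(s["time"],2),"meas-cmd mm",np.round((np.array(s["position"])-p0)*1e3,1),"F",np.round(s["contact_force"],1),"w",round(s["gripper_width"]*1e3,1))
    seq=[];p,R=p0,R0
    for q,y,n in wps:
        q=np.array(q);Rq=down(y);dv=Ro.from_matrix(R.T@Rq).as_rotvec()
        for k in range(1,n+1): seq.append((p+(q-p)*k/n,R@Ro.from_rotvec(dv*k/n).as_matrix()))
        p,R=q,Rq
    while len(seq)%10: seq.append(seq[-1])
    for i in range(0,len(seq),10):
        rows=[]
        for q,Rq in seq[i:i+10]:
            rows+=list(np.round(R0.T@(q-p0)*100,2))+list(np.round(Ro.from_matrix(R0.T@Rq).as_rotvec(),3))
        print([float(x)+0. for x in rows])
        b=np.array(rows[-6:]);p0=p0+R0@b[:3]/100;R0=R0@Ro.from_rotvec(b[3:]).as_matrix()
    json.dump(dict(p=p0.tolist(),R=R0.tolist()),open("cmd.json","w"));print("end",p0.round(4))
E
python3 - <<'E'
from h import *
plan([(box(-.054,0,.2),8.1,16),(box(-.054,0,.105),8.1,4)])
E
```

```text
t 0.9 meas-cmd mm [-0.4  0.1 -0.5] F [ 0.5 -0.   0.3] w 87.2
[2.94, -3.1, 0.14, 0.0, 0.0, 0.009, 5.89, -6.2, 0.29, 0.0, 0.0, 0.019, 8.83, -9.3, 0.43, 0.0, 0.0, 0.028, 11.77, -12.4, 0.57, 0.0, 0.0, 0.037, 14.72, -15.5, 0.72, 0.0, 0.0, 0.046, 17.66, -18.6, 0.86, 0.0, 0.0, 0.056, 20.6, -21.7, 1.01, 0.0, 0.0, 0.065, 23.55, -24.8, 1.15, 0.0, 0.0, 0.074, 26.49, -27.9, 1.29, 0.0, 0.0, 0.083, 29.43, -31.0, 1.44, 0.0, 0.0, 0.093]
[2.64, -3.36, 0.14, 0.0, 0.0, 0.009, 5.29, -6.72, 0.28, 0.0, 0.0, 0.018, 7.93, -10.08, 0.43, 0.0, 0.0, 0.028, 10.57, -13.44, 0.57, 0.0, 0.0, 0.037, 13.22, -16.8, 0.71, 0.0, 0.0, 0.046, 15.86, -20.16, 0.86, 0.0, 0.0, 0.055, 15.86, -20.16, 3.23, 0.0, 0.0, 0.055, 15.86, -20.16, 5.61, 0.0, 0.0, 0.055, 15.86, -20.16, 7.98, 0.0, 0.0, 0.055, 15.86, -20.16, 10.36, 0.0, 0.0, 0.055]
end [0.4886 0.0109 0.105 ]
```

send_rows --rows '[2.94, -3.1, 0.14, 0, 0, 0.009, 5.89, -6.2, 0.29, 0, 0, 0.019, 8.83, -9.3, 0.43, 0, 0, 0.028, 11.77, -12.4, 0.57, 0, 0, 0.037, 14.72, -15.5, 0.72, 0, 0, 0.046, 17.66, -18.6, 0.86, 0, 0, 0.056, 20.6, -21.7, 1.01, 0, 0, 0.065, 23.55, -24.8, 1.15, 0, 0, 0.074, 26.49, -27.9, 1.29, 0, 0, 0.083, 29.43, -31.0, 1.44, 0, 0, 0.093]' --grip 0

```text
time: 2.15
position: [0.3726, -0.2166, 0.2084]
ee_rot: [[0.981, 0.195, 0.001], [0.195, -0.981, -0.001], [0.001, 0.001, -1.0]]
contact_force: [0.7, -0.1, 1.0]
gripper_width: 0.0019
```

send_rows --rows '[2.64, -3.36, 0.14, 0, 0, 0.009, 5.29, -6.72, 0.28, 0, 0, 0.018, 7.93, -10.08, 0.43, 0, 0, 0.028, 10.57, -13.44, 0.57, 0, 0, 0.037, 13.22, -16.8, 0.71, 0, 0, 0.046, 15.86, -20.16, 0.86, 0, 0, 0.055, 15.86, -20.16, 3.23, 0, 0, 0.055, 15.86, -20.16, 5.61, 0, 0, 0.055, 15.86, -20.16, 7.98, 0, 0, 0.055, 15.86, -20.16, 10.36, 0, 0, 0.055]'

```text
time: 3.4
position: [0.4883, 0.0111, 0.104]
ee_rot: [[0.99, 0.142, 0.001], [0.142, -0.99, -0.0], [0.001, 0.0, -1.0]]
contact_force: [0.1, 0.5, 0.6]
gripper_width: 0.0005
```

send_rows --rows '[0, 0, 0.6, 0, 0, 0, 0, 0, 1.1, 0, 0, 0, 0, 0, 1.4, 0, 0, 0, 0, 0, 1.6, 0, 0, 0, 0, 0, 1.7, 0, 0, 0, 0, 0, 1.8, 0, 0, 0, 0, 0, 1.9, 0, 0, 0, 0, 0, 2.0, 0, 0, 0, 0, 0, 2.05, 0, 0, 0, 0, 0, 2.05, 0, 0, 0]'

```text
time: 4.65
position: [0.4886, 0.0109, 0.0842]
ee_rot: [[0.99, 0.141, 0.001], [0.141, -0.99, -0.0], [0.001, 0.0, -1.0]]
contact_force: [1.6, 1.2, 3.5]
gripper_width: 0.0003
```

send_rows --rows '[0, 0, 0.03, 0, 0, 0, 0, 0, 0.06, 0, 0, 0, 0, 0, 0.09, 0, 0, 0, 0, 0, 0.12, 0, 0, 0, 0, 0, 0.14, 0, 0, 0, 0, 0, 0.16, 0, 0, 0, 0, 0, 0.18, 0, 0, 0, 0, 0, 0.18, 0, 0, 0, 0, 0, 0.18, 0, 0, 0, 0, 0, 0.18, 0, 0, 0]'

```text
time: 5.9
position: [0.4887, 0.0109, 0.084]
ee_rot: [[0.99, 0.141, 0.001], [0.141, -0.99, -0.0], [0.001, 0.0, -1.0]]
contact_force: [-2.7, 0.7, 15.3]
gripper_width: 0.0004
```

```bash
python3 - <<'E'
from h import *
p,R=load();json.dump(dict(p=(p-[0,0,.0223]).tolist(),R=R.tolist()),open("cmd.json","w"))
th=[0.02]+list(np.linspace(.08,1.57,17))+list(np.linspace(1.63,1.95,7))
W=[(arc(0,r=.14)-[0,0,.002],8.1,2)]+[(arc(t,r=.14) if t<1.5708 else arc(t)+[0,0,.01],8.1,1) for t in th]
e=W[-1][0]+BX*.025
plan(W+[(e,8.1,3)])
E
```

```text
t 5.9 meas-cmd mm [ 0.2 -0.   1.3] F [-2.7  0.7 15.3] w 0.4
[0.15, 0.0, -0.27, 0.0, 0.0, 0.0, 0.3, 0.0, -0.53, 0.0, 0.0, 0.0, 0.3, 0.0, -1.01, 0.0, 0.0, 0.0, 0.34, 0.0, -1.85, 0.0, 0.0, 0.0, 0.51, 0.0, -3.14, 0.0, 0.0, 0.0, 0.79, 0.0, -4.42, 0.0, 0.0, 0.0, 1.19, 0.0, -5.66, 0.0, 0.0, 0.0, 1.71, 0.0, -6.85, 0.0, 0.0, 0.0, 2.33, 0.0, -8.0, 0.0, 0.0, 0.0, 3.06, 0.0, -9.08, 0.0, 0.0, 0.0]
[0.82, 0.0, -1.01, 0.0, 0.0, 0.0, 1.74, 0.0, -1.94, 0.0, 0.0, 0.0, 2.74, 0.0, -2.77, 0.0, 0.0, 0.0, 3.81, 0.0, -3.52, 0.0, 0.0, 0.0, 4.94, 0.0, -4.16, 0.0, 0.0, 0.0, 6.13, 0.0, -4.69, 0.0, 0.0, 0.0, 7.37, 0.0, -5.11, 0.0, 0.0, 0.0, 8.63, 0.0, -5.41, 0.0, 0.0, 0.0, 9.92, 0.01, -5.59, 0.0, 0.0, 0.0, 11.23, 0.01, -5.65, 0.0, 0.0, 0.0]
[0.97, 0.0, 0.0, 0.0, 0.0, 0.0, 1.83, 0.0, 0.0, 0.0, 0.0, 0.0, 2.68, 0.0, 0.0, 0.0, 0.0, 0.0, 3.53, 0.0, 0.0, 0.0, 0.0, 0.0, 4.37, 0.0, 0.0, 0.0, 0.0, 0.0, 5.19, 0.0, 0.0, 0.0, 0.0, 0.0, 6.0, 0.0, 0.0, 0.0, 0.0, 0.0, 6.84, 0.0, 0.0, 0.0, 0.0, 0.0, 7.67, 0.0, 0.0, 0.0, 0.0, 0.0, 8.5, 0.0, 0.0, 0.0, 0.0, 0.0]
end [0.7142 0.043  0.23  ]
```

send_rows --rows '[0.15, 0, -0.27, 0, 0, 0, 0.3, 0, -0.53, 0, 0, 0, 0.3, 0, -1.01, 0, 0, 0, 0.34, 0, -1.85, 0, 0, 0, 0.51, 0, -3.14, 0, 0, 0, 0.79, 0, -4.42, 0, 0, 0, 1.19, 0, -5.66, 0, 0, 0, 1.71, 0, -6.85, 0, 0, 0, 2.33, 0, -8.0, 0, 0, 0, 3.06, 0, -9.08, 0, 0, 0]'

```text
time: 7.15
position: [0.519, 0.0153, 0.1739]
ee_rot: [[0.99, 0.141, 0.0], [0.141, -0.99, -0.0], [0.0, 0.0, -1.0]]
contact_force: [-0.2, -1.0, 1.1]
gripper_width: 0.0001
```

```bash
python3 - <<'E'
from h import *
I,D=viewer.get_image("side");cv2.imwrite("pics/s1.png",cv2.resize(I[60:300,130:430],None,fx=2,fy=2));s=manip.observe();print(s["position"],s["contact_force"])
E
```

```text
[0.5207025  0.01529751 0.17551786] [1.08577178 0.29890597 2.94538564]
```

View pics/s1.png

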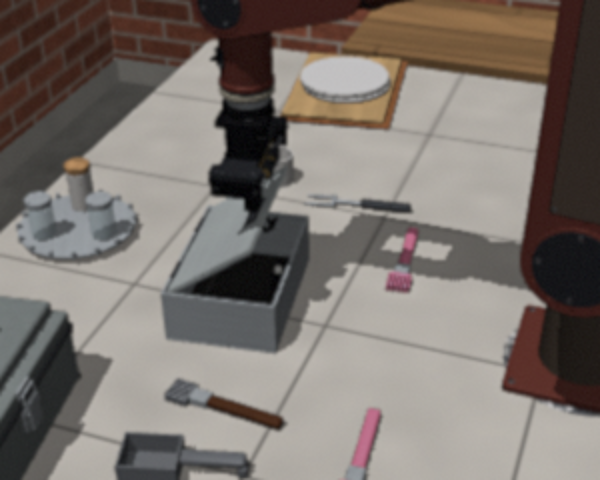

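The lid (around (215,240)) is released and half open, resting against the finger at about (260,205). I'll carry on along the arc.

send_rows --rows '[0.82, 0, -1.01, 0, 0, 0, 1.74, 0, -1.94, 0, 0, 0, 2.74, 0, -2.77, 0, 0, 0, 3.81, 0, -3.52, 0, 0, 0, 4.94, 0, -4.16, 0, 0, 0, 6.13, 0, -4.69, 0, 0, 0, 7.37, 0, -5.11, 0, 0, 0, 8.63, 0, -5.41, 0, 0, 0, 9.92, 0, -5.59, 0, 0, 0, 11.23, 0, -5.65, 0, 0, 0]'

```text
time: 8.45
position: [0.6304, 0.0313, 0.2294]
ee_rot: [[0.99, 0.141, -0.0], [0.141, -0.99, -0.0], [-0.0, -0.0, -1.0]]
contact_force: [0.5, -0.7, -0.5]
gripper_width: 0.0003
```

send_rows --rows '[0.97, 0, 0, 0, 0, 0, 1.83, 0, 0, 0, 0, 0, 2.68, 0, 0, 0, 0, 0, 3.53, 0, 0, 0, 0, 0, 4.37, 0, 0, 0, 0, 0, 5.19, 0, 0, 0, 0, 0, 6.0, 0, 0, 0, 0, 0, 6.84, 0, 0, 0, 0, 0, 7.67, 0, 0, 0, 0, 0, 8.5, 0, 0, 0, 0, 0]'

```text
time: 9.7
position: [0.7143, 0.0432, 0.2295]
ee_rot: [[0.99, 0.141, -0.0], [0.141, -0.99, 0.0], [-0.0, -0.0, -1.0]]
contact_force: [0.2, 0.3, 1.1]
gripper_width: 0.0005
```

```bash
python3 - <<'E'
from h import *
I,D=viewer.get_image("side");cv2.imwrite("pics/s2.png",cv2.resize(I[60:300,130:430],None,fx=2,fy=2))
# brush grasp: 12 mm behind mid; head dir yaw -5, tool x along brush; high first
a=np.radians(-5.);h=np.array([np.cos(a),np.sin(a),0]);m=np.array([.462,.2745,0]);g=m-.012*h;print(g)
p,_=load()
plan([(p+[.01,0,.09],8.1,3),([*(g[:2]),.26],-5,10),([*(g[:2]),.05],-5,5),([*(g[:2]),.05],-5,2)])
E
```

```text
[0.45004566 0.27554587 0.        ]
t 9.75 meas-cmd mm [ 0.8  0.3 -0.5] F [-1.2  0.8 -0.3] w 0.2
[0.33, 0.05, -3.0, 0.0, 0.0, 0.0, 0.66, 0.09, -6.0, 0.0, 0.0, 0.0, 0.99, 0.14, -9.0, 0.0, 0.0, 0.0, -1.4, -2.55, -8.4, 0.0, 0.0, 0.023, -3.78, -5.24, -7.8, 0.0, 0.0, 0.046, -6.17, -7.93, -7.2, 0.0, 0.0, 0.069, -8.55, -10.62, -6.6, 0.0, 0.0, 0.092, -10.94, -13.31, -6.0, 0.0, 0.0, 0.115, -13.32, -16.0, -5.4, 0.0, 0.0, 0.138, -15.71, -18.69, -4.8, 0.0, 0.0, 0.16]
[-2.78, -2.27, 0.6, 0.0, 0.0, 0.023, -5.56, -4.55, 1.2, 0.0, 0.0, 0.046, -8.35, -6.82, 1.8, 0.0, 0.0, 0.069, -8.35, -6.82, 6.0, 0.0, 0.0, 0.069, -8.35, -6.82, 10.2, 0.0, 0.0, 0.069, -8.35, -6.82, 14.4, 0.0, 0.0, 0.069, -8.35, -6.82, 18.6, 0.0, 0.0, 0.069, -8.35, -6.82, 22.8, 0.0, 0.0, 0.069, -8.35, -6.82, 22.8, 0.0, 0.0, 0.069, -8.35, -6.82, 22.8, 0.0, 0.0, 0.069]
end [0.45   0.2755 0.05  ]
```

View pics/s2.png

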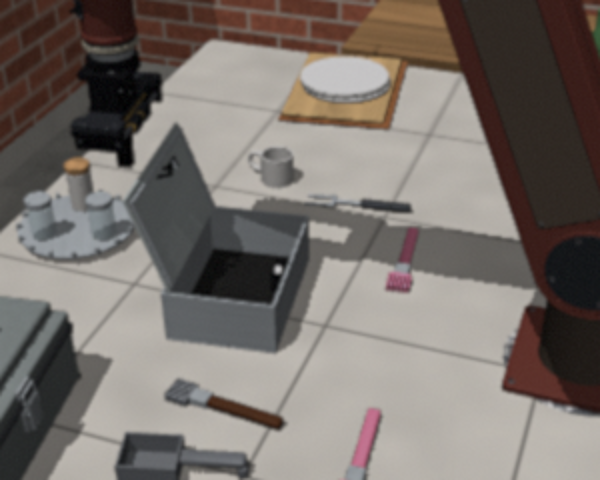

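The lid stands at its stop: its top edge is at (180,130) and the box is open and empty. The finger is clear at (125,155). Now to the brush.

send_rows --rows '[0.33, 0.05, -3.0, 0, 0, 0, 0.66, 0.09, -6.0, 0, 0, 0, 0.99, 0.14, -9.0, 0, 0, 0, -1.4, -2.55, -8.4, 0, 0, 0.023, -3.78, -5.24, -7.8, 0, 0, 0.046, -6.17, -7.93, -7.2, 0, 0, 0.069, -8.55, -10.62, -6.6, 0, 0, 0.092, -10.94, -13.31, -6.0, 0, 0, 0.115, -13.32, -16.0, -5.4, 0, 0, 0.138, -15.71, -18.69, -4.8, 0, 0, 0.16]'

```text
time: 11.0
position: [0.5309, 0.2067, 0.2776]
ee_rot: [[1.0, -0.019, 0.0], [-0.019, -1.0, 0.0], [0.0, -0.0, -1.0]]
contact_force: [0.1, 0.9, 0.6]
gripper_width: 0.0006
```

send_rows --rows '[-2.78, -2.27, 0.6, 0, 0, 0.023, -5.56, -4.55, 1.2, 0, 0, 0.046, -8.35, -6.82, 1.8, 0, 0, 0.069, -8.35, -6.82, 6.0, 0, 0, 0.069, -8.35, -6.82, 10.2, 0, 0, 0.069, -8.35, -6.82, 14.4, 0, 0, 0.069, -8.35, -6.82, 18.6, 0, 0, 0.069, -8.35, -6.82, 22.8, 0, 0, 0.069, -8.35, -6.82, 22.8, 0, 0, 0.069, -8.35, -6.82, 22.8, 0, 0, 0.069]' --grip 6

```text
time: 12.25
position: [0.4507, 0.2762, 0.0511]
ee_rot: [[0.996, -0.087, 0.002], [-0.087, -0.996, 0.001], [0.002, -0.001, -1.0]]
contact_force: [0.5, 0.3, 0.2]
gripper_width: 0.0601
```

send_rows --rows '[0, 0, 1.2, 0, 0, 0, 0, 0, 2.4, 0, 0, 0, 0, 0, 3.4, 0, 0, 0, 0, 0, 4.0, 0, 0, 0, 0, 0, 4.3, 0, 0, 0, 0, 0, 4.4, 0, 0, 0, 0, 0, 4.4, 0, 0, 0, 0, 0, 4.4, 0, 0, 0, 0, 0, 4.4, 0, 0, 0, 0, 0, 4.4, 0, 0, 0]'

```text
time: 13.5
position: [0.4497, 0.2757, 0.0057]
ee_rot: [[0.996, -0.087, 0.0], [-0.087, -0.996, 0.0], [0.0, -0.0, -1.0]]
contact_force: [0.7, -0.1, -0.5]
gripper_width: 0.0599
```

send_rows --rows '[0, 0, 0, 0, 0, 0, 0, 0, 0, 0, 0, 0, 0, 0, 0, 0, 0, 0, 0, 0, 0, 0, 0, 0, 0, 0, 0, 0, 0, 0, 0, 0, 0, 0, 0, 0, 0, 0, -0.5, 0, 0, 0, 0, 0, -1.5, 0, 0, 0, 0, 0, -3.0, 0, 0, 0, 0, 0, -5.0, 0, 0, 0]' --grip 1.0

```text
time: 14.75
position: [0.4496, 0.2757, 0.0567]
ee_rot: [[0.996, -0.087, 0.0], [-0.087, -0.996, 0.0], [0.0, -0.0, -1.0]]
contact_force: [-0.2, -0.4, -1.3]
gripper_width: 0.0199
```

```bash
python3 - <<'E'
from h import *
print(np.round(manip.observe()["joints"],1))
p,R=load();p=p+[0,0,.006];json.dump(dict(p=p.tolist(),R=R.tolist()),open("cmd.json","w"))
plan([(p+[0,0,.08],-5-15,2),(box(-.05,.17,.2),-81.9,8),(box(-.02,.032,.17),-81.9,5),(box(-.02,.032,.07),-81.9,5)])
I,D=viewer.get_image("side");cv2.imwrite("pics/s3.png",cv2.resize(I[60:300,130:430],None,fx=2,fy=2))
E
```

```text
[ 22.9  10.  109.7   0.   60.3 117.9]
t 14.75 meas-cmd mm [-0.4  0.2  0.7] F [-0.2 -0.4 -1.3] w 19.9
[0.0, 0.0, -4.0, 0.0, 0.0, 0.131, 0.0, 0.0, -8.0, 0.0, 0.0, 0.262, 0.33, 1.17, -8.8, 0.0, 0.0, 0.397, 0.67, 2.34, -9.6, 0.0, 0.0, 0.532, 1.01, 3.52, -10.4, 0.0, 0.0, 0.667, 1.34, 4.69, -11.2, 0.0, 0.0, 0.802, 1.68, 5.86, -12.0, 0.0, 0.0, 0.937, 2.01, 7.03, -12.8, 0.0, 0.0, 1.072, 2.35, 8.21, -13.6, 0.0, 0.0, 1.207, 2.68, 9.38, -14.4, 0.0, 0.0, 1.342]
[2.76, -0.6, 0.6, 0.0, 0.0, 0.0, 5.52, -1.2, 1.2, 0.0, 0.0, 0.0, 8.28, -1.8, 1.8, 0.0, 0.0, 0.0, 11.04, -2.4, 2.4, 0.0, 0.0, 0.0, 13.8, -3.0, 3.0, 0.0, 0.0, 0.0, 13.8, -3.0, 5.0, 0.0, 0.0, 0.0, 13.8, -3.0, 7.0, 0.0, 0.0, 0.0, 13.8, -3.0, 9.0, 0.0, 0.0, 0.0, 13.8, -3.0, 11.0, 0.0, 0.0, 0.0, 13.8, -3.0, 13.0, 0.0, 0.0, 0.0]
end [0.5177 0.0474 0.07  ]
```

View pics/s3.png

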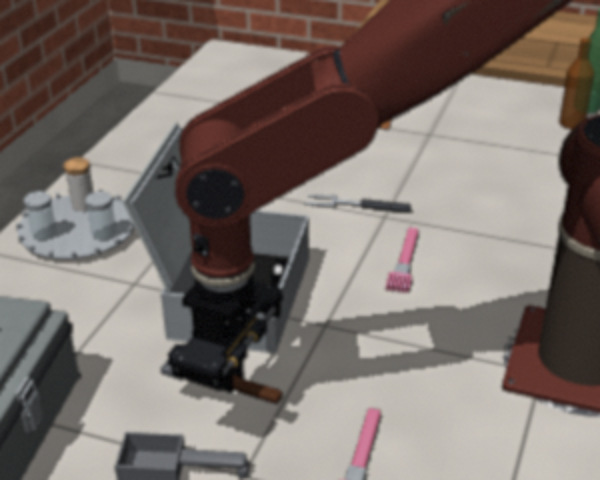

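The brush is held level at (255,390). Yaw -82° would exceed joint 6's range, so I'll turn the other way, to +98°.

```bash
python3 - <<'E'
from h import *
s=manip.observe();p=np.array([.45,.2755,.056]);json.dump(dict(p=p.tolist(),R=down(-5).tolist()),open("cmd.json","w"))
plan([(p+[0,0,.08],15,2),(box(-.05,.17,.21),98.1,10),(box(-.02,-.032,.17),98.1,5),(box(-.02,-.032,.1),98.1,3)])
E
```

```text
t 14.8 meas-cmd mm [1.6 1.2 3.9] F [1.8 1.1 1.6] w 19.8
[0.0, 0.0, -4.0, 0.0, 0.0, -0.175, 0.0, 0.0, -8.0, 0.0, 0.0, -0.349, 0.27, 0.94, -8.74, 0.0, 0.0, -0.494, 0.54, 1.88, -9.48, 0.0, 0.0, -0.639, 0.8, 2.81, -10.22, 0.0, 0.0, -0.784, 1.07, 3.75, -10.96, 0.0, 0.0, -0.929, 1.34, 4.69, -11.7, 0.0, 0.0, -1.074, 1.61, 5.63, -12.44, 0.0, 0.0, -1.219, 1.88, 6.56, -13.18, 0.0, 0.0, -1.364, 2.15, 7.5, -13.92, 0.0, 0.0, -1.509]
[-0.92, 0.32, -0.74, 0.0, 0.0, -0.145, -1.84, 0.65, -1.48, 0.0, 0.0, -0.29, -5.54, 2.38, -0.68, 0.0, 0.0, -0.29, -9.24, 4.11, 0.12, 0.0, 0.0, -0.29, -12.94, 5.84, 0.92, 0.0, 0.0, -0.29, -16.64, 7.57, 1.72, 0.0, 0.0, -0.29, -20.33, 9.31, 2.52, 0.0, 0.0, -0.29, -20.33, 9.31, 4.85, 0.0, 0.0, -0.29, -20.33, 9.31, 7.19, 0.0, 0.0, -0.29, -20.33, 9.31, 9.52, 0.0, 0.0, -0.29]
end [ 0.5268 -0.016   0.1   ]
```

send_rows --rows '[0, 0, -4.0, 0, 0, -0.175, 0, 0, -8.0, 0, 0, -0.349, 0.27, 0.94, -8.74, 0, 0, -0.494, 0.54, 1.88, -9.48, 0, 0, -0.639, 0.8, 2.81, -10.22, 0, 0, -0.784, 1.07, 3.75, -10.96, 0, 0, -0.929, 1.34, 4.69, -11.7, 0, 0, -1.074, 1.61, 5.63, -12.44, 0, 0, -1.219, 1.88, 6.56, -13.18, 0, 0, -1.364, 2.15, 7.5, -13.92, 0, 0, -1.509]'

```text
time: 16.05
position: [0.4646, 0.1988, 0.1956]
ee_rot: [[0.144, 0.99, 0.001], [0.99, -0.144, 0.0], [0.0, 0.001, -1.0]]
contact_force: [0.8, 1.0, -0.3]
gripper_width: 0.0194
```

send_rows --rows '[-0.92, 0.32, -0.74, 0, 0, -0.145, -1.84, 0.65, -1.48, 0, 0, -0.29, -5.54, 2.38, -0.68, 0, 0, -0.29, -9.24, 4.11, 0.12, 0, 0, -0.29, -12.94, 5.84, 0.92, 0, 0, -0.29, -16.64, 7.57, 1.72, 0, 0, -0.29, -20.33, 9.31, 2.52, 0, 0, -0.29, -20.33, 9.31, 4.85, 0, 0, -0.29, -20.33, 9.31, 7.19, 0, 0, -0.29, -20.33, 9.31, 9.52, 0, 0, -0.29]'

```text
time: 17.3
position: [0.5267, -0.0161, 0.0995]
ee_rot: [[-0.14, 0.99, 0.001], [0.99, 0.14, -0.0], [-0.0, 0.001, -1.0]]
contact_force: [-0.2, 0.2, -0.2]
gripper_width: 0.0191
```

```bash
python3 - <<'E'
from h import *
I,D=viewer.get_image("side");A=cv2.resize(I[110:260,190:340],(400,400))
I,D=viewer.get_image("top");B=cv2.resize(I[110:260,220:370],(400,400))
cv2.imwrite("pics/s4.png",np.hstack([A,B]));s=manip.observe();print(s["position"],s["contact_force"])
E
```

```text
[ 0.52428158 -0.01548478  0.09729035] [-0.66002186 -1.17851234 -1.35988927]
```

View pics/s4.png

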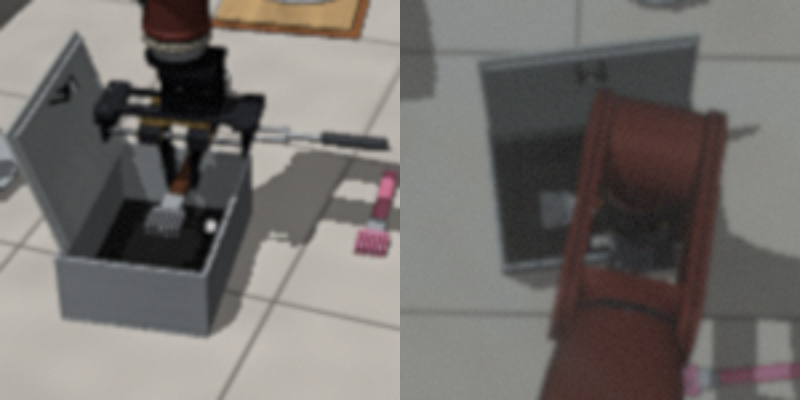

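The brush is level between the fingers at (180,190) over the open box. The wide gripper body runs across the box depth and must stay above the rim, so I'll lower to TCP z 0.027.

send_rows --rows '[0, 0, 1.5, 0, 0, 0, 0, 0, 3.0, 0, 0, 0, 0, 0, 4.5, 0, 0, 0, 0, 0, 5.5, 0, 0, 0, 0, 0, 6.2, 0, 0, 0, 0, 0, 6.7, 0, 0, 0, 0, 0, 7.0, 0, 0, 0, 0, 0, 7.2, 0, 0, 0, 0, 0, 7.3, 0, 0, 0, 0, 0, 7.3, 0, 0, 0]'

```text
time: 18.65
position: [0.5265, -0.0158, 0.0267]
ee_rot: [[-0.141, 0.99, 0.0], [0.99, 0.141, -0.0], [-0.0, 0.0, -1.0]]
contact_force: [-0.3, -0.4, -0.7]
gripper_width: 0.0198
```

send_rows --rows '[0, 0, 0.1, 0, 0, 0, 0, 0, 0.2, 0, 0, 0, 0, 0, 0.25, 0, 0, 0, 0, 0, 0.25, 0, 0, 0, 0, 0, 0.25, 0, 0, 0, 0, 0, 0.25, 0, 0, 0, 0, 0, 0.25, 0, 0, 0, 0, 0, 0.25, 0, 0, 0, 0, 0, 0.25, 0, 0, 0, 0, 0, 0.25, 0, 0, 0]'

```text
time: 19.9
position: [0.5264, -0.0158, 0.0241]
ee_rot: [[-0.141, 0.99, 0.0], [0.99, 0.141, -0.0], [-0.0, 0.0, -1.0]]
contact_force: [-0.6, 0.9, -1.1]
gripper_width: 0.0199
```

send_rows --rows '[0, 0, 0, 0, 0, 0, 0, 0, 0, 0, 0, 0, 0, 0, 0, 0, 0, 0, 0, 0, 0, 0, 0, 0, 0, 0, 0, 0, 0, 0, 0, 0, -1.0, 0, 0, 0, 0, 0, -3.0, 0, 0, 0, 0, 0, -6.0, 0, 0, 0, 0, 0, -10.0, 0, 0, 0, 0, 0, -14.0, 0, 0, 0]' --grip 3.2

```text
time: 21.15
position: [0.5263, -0.0157, 0.1659]
ee_rot: [[-0.141, 0.99, 0.0], [0.99, 0.141, -0.0], [-0.0, 0.0, -1.0]]
contact_force: [-0.2, -0.4, -0.1]
gripper_width: 0.0319
```

```bash
python3 - <<'E'
from h import *
I,D=viewer.get_image("side");A=cv2.resize(I[110:260,190:340],(400,400));C=cloud("side",D)
I,D=viewer.get_image("top");B=cv2.resize(I[110:260,220:370],(400,400))
cv2.imwrite("pics/s5.png",np.hstack([A,B]));s=manip.observe();print(s["time"],s["position"],s["contact_force"])
for r in models.tip_of("side","brush_mid")[:3]: print(r["location"],r["score"],((atz("side",r["location"],.012)-BOX)@np.array([BX,BY]).T).round(3))
E
```

```text
21.25 [ 0.52993074 -0.0162931   0.17036141] [0.72207313 1.26877968 0.78777154]
[334.4, 186.7] 0.79 [-0.253 -0.16 ]
[306.5, 286.6] 0.75 [-0.237  0.323]
[256.8, 206.8] 0.73 [-0.02   0.003]
```

View pics/s5.png

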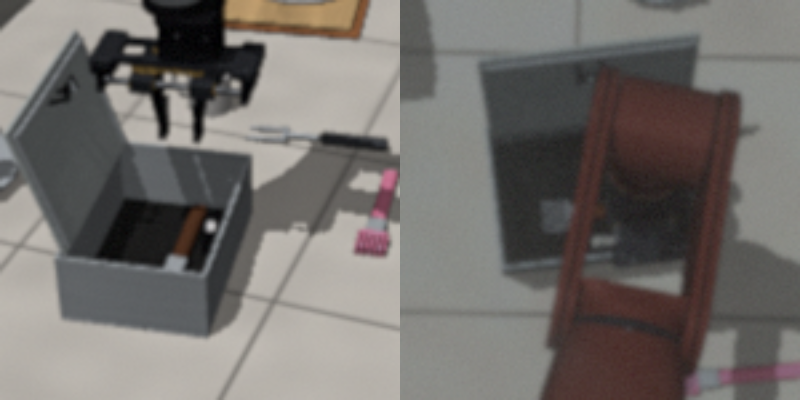

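The brush lies flat on the floor at (185,240), 20 mm in front of the box's middle and clear of the latch. Next I'll move the closed fingers behind the lid and reverse the arc.

```bash
python3 - <<'E'
from h import *
p=box(-.02,-.032,.1645);json.dump(dict(p=p.tolist(),R=down(98.1).tolist()),open("cmd.json","w"))
plan([(p+[0,0,.165],98.1,4),(box(.19,0,.33),8.1,11),(box(.19,0,.23),8.1,4),(box(.19,0,.23),8.1,1)])
th=list(np.linspace(1.95,1.63,7))+list(np.linspace(1.57,.08,17))+[.02]
W=[(box(.1495,0,.23),8.1,3)]+[(arc(t,r=.14) if t<1.5708 else arc(t)+[0,0,.01],8.1,1) for t in th]
plan(W+[(box(-.054,0,.0885),8.1,2)])
E
```

```text
t 21.3 meas-cmd mm [ 1.8 -0.1  3.3] F [ 0.5 -1.3 -0.7] w 31.9
[0.0, 0.0, -4.13, 0.0, 0.0, 0.0, 0.0, 0.0, -8.25, 0.0, 0.0, 0.0, 0.0, 0.0, -12.38, 0.0, 0.0, 0.0, 0.0, 0.0, -16.5, 0.0, 0.0, 0.0, 0.29, 1.91, -16.5, 0.0, 0.0, 0.143, 0.58, 3.82, -16.51, 0.0, 0.0, 0.286, 0.87, 5.73, -16.51, 0.0, 0.0, 0.428, 1.16, 7.64, -16.52, 0.0, 0.0, 0.571, 1.45, 9.55, -16.52, 0.0, 0.0, 0.714, 1.75, 11.45, -16.53, 0.0, 0.0, 0.857]
[1.63, 1.04, 0.0, 0.0, 0.0, 0.143, 3.27, 2.07, -0.01, 0.0, 0.0, 0.285, 4.9, 3.1, -0.01, 0.0, 0.0, 0.428, 6.53, 4.13, -0.02, 0.0, 0.0, 0.571, 8.17, 5.16, -0.02, 0.0, 0.0, 0.714, 8.17, 5.16, 2.48, 0.0, 0.0, 0.714, 8.17, 5.16, 4.98, 0.0, 0.0, 0.714, 8.17, 5.16, 7.48, 0.0, 0.0, 0.714, 8.17, 5.16, 9.98, 0.0, 0.0, 0.714, 8.17, 5.16, 9.98, 0.0, 0.0, 0.714]
end [0.7301 0.0453 0.23  ]
t 21.3 meas-cmd mm [-201.6  -61.4  -62.2] F [ 0.5 -1.3 -0.7] w 31.9
[-1.35, 0.0, 0.0, 0.0, 0.0, 0.0, -2.7, 0.0, 0.0, 0.0, 0.0, 0.0, -4.05, 0.0, 0.0, 0.0, 0.0, 0.0, -4.11, 0.0, 0.0, 0.0, 0.0, 0.0, -4.92, 0.0, 0.0, 0.0, 0.0, 0.0, -5.74, 0.0, 0.0, 0.0, 0.0, 0.0, -6.58, 0.0, 0.0, 0.0, 0.0, 0.0, -7.43, 0.0, 0.0, 0.0, 0.0, 0.0, -8.28, 0.0, 0.0, 0.0, 0.0, 0.0, -9.15, 0.0, 0.0, 0.0, 0.0, 0.0]
[-0.96, 0.0, 0.0, 0.0, 0.0, 0.0, -2.27, 0.0, 0.06, 0.0, 0.0, 0.0, -3.56, 0.0, 0.24, 0.0, 0.0, 0.0, -4.83, 0.0, 0.55, 0.0, 0.0, 0.0, -6.06, 0.0, 0.96, 0.0, 0.0, 0.0, -7.25, 0.0, 1.5, 0.0, 0.0, 0.0, -8.39, 0.0, 2.14, 0.0, 0.0, 0.0, -9.46, 0.0, 2.88, 0.0, 0.0, 0.0, -10.45, 0.0, 3.72, 0.0, 0.0, 0.0, -11.37, 0.0, 4.64, 0.0, 0.0, 0.0]
[-0.82, 0.0, 1.01, 0.0, 0.0, 0.0, -1.55, 0.0, 2.09, 0.0, 0.0, 0.0, -2.17, 0.0, 3.24, 0.0, 0.0, 0.0, -2.69, 0.0, 4.44, 0.0, 0.0, 0.0, -3.09, 0.0, 5.68, 0.0, 0.0, 0.0, -3.37, 0.0, 6.95, 0.0, 0.0, 0.0, -3.54, 0.0, 8.24, 0.0, 0.0, 0.0, -3.58, 0.0, 9.08, 0.0, 0.0, 0.0, -3.73, 0.0, 9.3, 0.0, 0.0, 0.0, -3.88, 0.0, 9.51, 0.0, 0.0, 0.0]
end [0.4886 0.0109 0.0885]
```

send_rows --rows '[0, 0, -4.13, 0, 0, 0, 0, 0, -8.25, 0, 0, 0, 0, 0, -12.38, 0, 0, 0, 0, 0, -16.5, 0, 0, 0, 0.29, 1.91, -16.5, 0, 0, 0.143, 0.58, 3.82, -16.5, 0, 0, 0.286, 0.87, 5.73, -16.5, 0, 0, 0.428, 1.16, 7.64, -16.5, 0, 0, 0.571, 1.45, 9.55, -16.5, 0, 0, 0.714, 1.75, 11.45, -16.5, 0, 0, 0.857]' --grip 0

```text
time: 22.55
position: [0.6373, 0.0179, 0.3275]
ee_rot: [[0.66, 0.751, -0.002], [0.751, -0.66, 0.0], [-0.001, -0.002, -1.0]]
contact_force: [0.6, 0.2, -0.3]
gripper_width: 0.0003
```

send_rows --rows '[1.63, 1.04, 0, 0, 0, 0.143, 3.27, 2.07, 0, 0, 0, 0.285, 4.9, 3.1, 0, 0, 0, 0.428, 6.53, 4.13, 0, 0, 0, 0.571, 8.17, 5.16, 0, 0, 0, 0.714, 8.17, 5.16, 2.48, 0, 0, 0.714, 8.17, 5.16, 4.98, 0, 0, 0.714, 8.17, 5.16, 7.48, 0, 0, 0.714, 8.17, 5.16, 9.98, 0, 0, 0.714, 8.17, 5.16, 9.98, 0, 0, 0.714]'

```text
time: 23.8
position: [0.7276, 0.0455, 0.2246]
ee_rot: [[0.99, 0.14, -0.008], [0.14, -0.99, 0.0], [-0.008, -0.001, -1.0]]
contact_force: [-0.3, -0.1, -0.3]
gripper_width: 0.0004
```

```bash
python3 - <<'E'
from h import *
s=manip.observe();print(s["time"],s["position"],s["contact_force"],s["gripper_width"])
for c in("top",):
    I,D=viewer.get_image(c);B=cv2.resize(I[110:260,220:370],(400,400))
    I,D=viewer.get_image("side");A=cv2.resize(I[110:260,190:340],(400,400))
cv2.imwrite("pics/s6.png",np.hstack([A,B]))
E
```

```text
23.8 [0.72755662 0.0454808  0.22463611] [-0.32571496 -0.10590799 -0.25617173] 0.0004455739567274926
```

View pics/s6.png

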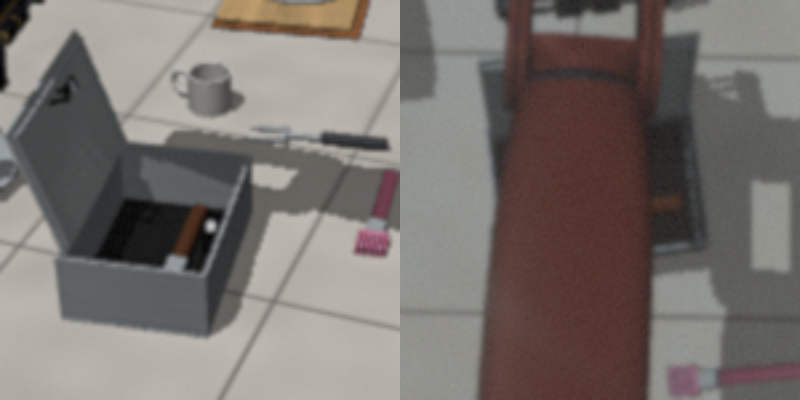

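Brush still flat at (185,240) with the lid open. I'll start the closing push.

send_rows --rows '[-1.35, 0, 0, 0, 0, 0, -2.7, 0, 0, 0, 0, 0, -4.05, 0, 0, 0, 0, 0, -4.11, 0, 0, 0, 0, 0, -4.92, 0, 0, 0, 0, 0, -5.74, 0, 0, 0, 0, 0, -6.58, 0, 0, 0, 0, 0, -7.43, 0, 0, 0, 0, 0, -8.28, 0, 0, 0, 0, 0, -9.15, 0, 0, 0, 0, 0]'

```text
time: 25.15
position: [0.6386, 0.0325, 0.2293]
ee_rot: [[0.99, 0.14, 0.0], [0.14, -0.99, 0.0], [0.0, -0.0, -1.0]]
contact_force: [0.4, 0.0, 0.9]
gripper_width: 0.0007
```

```bash
python3 - <<'E'
from h import *
s=manip.observe();p=np.array(s["position"]);R=np.array(s["ee_rot"]);print(s["time"],p,s["contact_force"],s["joints"],"want",arc(1.63)+[0,0,.01])
json.dump(dict(p=p.tolist(),R=R.tolist()),open("cmd.json","w"))
th=list(np.linspace(1.57,.08,17))+[.02]
plan([(arc(t,r=.14),8.1,1) for t in th]+[(box(-.054,0,.0885),8.1,2)])
E
```

```text
25.15 [0.63864933 0.03252278 0.22928251] [0.41164916 0.04582104 0.86772335] [-4.14600745e+00  1.43438135e+01  8.47089413e+01  1.85575884e-03
  8.09432412e+01  7.77859649e+01] want [0.63960187 0.0323908  0.23      ]
t 25.15 meas-cmd mm [0. 0. 0.] F [0.4 0.  0.9] w 0.7
[-0.88, 0.03, -0.07, 0.0, 0.0, -0.001, -2.18, 0.03, -0.01, 0.0, 0.0, -0.001, -3.47, 0.03, 0.17, 0.0, 0.0, -0.001, -4.74, 0.03, 0.47, 0.0, 0.0, -0.001, -5.97, 0.03, 0.89, 0.0, 0.0, -0.001, -7.16, 0.03, 1.42, 0.0, 0.0, -0.001, -8.3, 0.03, 2.06, 0.0, 0.0, -0.001, -9.37, 0.03, 2.81, 0.0, 0.0, -0.001, -10.37, 0.03, 3.64, 0.0, 0.0, -0.001, -11.28, 0.03, 4.57, 0.0, 0.0, -0.001]
[-0.83, 0.0, 1.01, 0.0, 0.0, 0.0, -1.55, 0.0, 2.09, 0.0, 0.0, 0.0, -2.18, 0.0, 3.24, 0.0, 0.0, 0.0, -2.69, 0.0, 4.43, 0.0, 0.0, 0.0, -3.09, 0.0, 5.67, 0.0, 0.0, 0.0, -3.38, 0.0, 6.95, 0.0, 0.0, 0.0, -3.54, 0.0, 8.24, 0.0, 0.0, 0.0, -3.58, 0.0, 9.08, 0.0, 0.0, 0.0, -3.74, 0.0, 9.29, 0.0, 0.0, 0.0, -3.89, 0.0, 9.51, 0.0, 0.0, 0.0]
end [0.4885 0.0109 0.0885]
```

Tracking has recovered, so I'm continuing with the original numbers.

send_rows --rows '[-0.96, 0, 0, 0, 0, 0, -2.27, 0, 0.06, 0, 0, 0, -3.56, 0, 0.24, 0, 0, 0, -4.83, 0, 0.55, 0, 0, 0, -6.06, 0, 0.96, 0, 0, 0, -7.25, 0, 1.5, 0, 0, 0, -8.39, 0, 2.14, 0, 0, 0, -9.46, 0, 2.88, 0, 0, 0, -10.45, 0, 3.72, 0, 0, 0, -11.37, 0, 4.64, 0, 0, 0]'

```text
time: 26.4
position: [0.5262, 0.0165, 0.1823]
ee_rot: [[0.99, 0.14, 0.0], [0.14, -0.99, 0.0], [0.0, 0.0, -1.0]]
contact_force: [1.4, -0.7, 0.3]
gripper_width: 0.0005
```

```bash
python3 - <<'E'
from h import *
s=manip.observe();print(s["time"],s["position"],s["contact_force"],"want",arc(.732,r=.14))
I,D=viewer.get_image("side");cv2.imwrite("pics/s7.png",cv2.resize(I[110:260,190:340],(400,400)))
E
```

```text
26.4 [0.52618547 0.01654595 0.18232578] [ 1.42438208 -0.69002181  0.29048657] want [0.52701353 0.01636711 0.18357021]
```

View pics/s7.png

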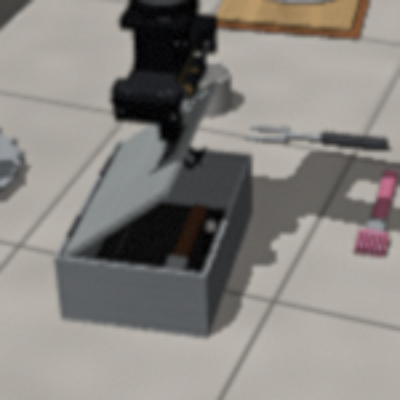

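The lid follows the finger at about 0.73 rad (finger tip at (170,130)) and the brush is undisturbed. Now the rest of the way, then the press.

send_rows --rows '[-0.83, 0, 1.01, 0, 0, 0, -1.55, 0, 2.09, 0, 0, 0, -2.18, 0, 3.24, 0, 0, 0, -2.69, 0, 4.43, 0, 0, 0, -3.09, 0, 5.67, 0, 0, 0, -3.38, 0, 6.95, 0, 0, 0, -3.54, 0, 8.24, 0, 0, 0, -3.58, 0, 9.08, 0, 0, 0, -3.74, 0, 9.29, 0, 0, 0, -3.89, 0, 9.51, 0, 0, 0]'

```text
time: 27.7
position: [0.4886, 0.0112, 0.088]
ee_rot: [[0.99, 0.14, 0.001], [0.14, -0.99, -0.0], [0.001, 0.0, -1.0]]
contact_force: [1.8, 0.3, 3.7]
gripper_width: 0.0006
```

send_rows --rows '[0, 0, 0.1, 0, 0, 0, 0, 0, 0.2, 0, 0, 0, 0, 0, 0.3, 0, 0, 0, 0, 0, 0.4, 0, 0, 0, 0, 0, 0.45, 0, 0, 0, 0, 0, 0.5, 0, 0, 0, 0, 0, 0.54, 0, 0, 0, 0, 0, 0.58, 0, 0, 0, 0, 0, 0.58, 0, 0, 0, 0, 0, 0.58, 0, 0, 0]'

```text
time: 28.95
position: [0.4886, 0.0112, 0.0839]
ee_rot: [[0.99, 0.141, 0.001], [0.141, -0.99, -0.0], [0.001, 0.0, -1.0]]
contact_force: [-5.2, 0.9, 18.9]
gripper_width: 0.0003
```

Hit the hard stop at 19 N. Let up slowly and see whether the lid pushes along.

send_rows --rows '[0, 0, -0.1, 0, 0, 0, 0, 0, -0.25, 0, 0, 0, 0, 0, -0.4, 0, 0, 0, 0, 0, -0.55, 0, 0, 0, 0, 0, -0.7, 0, 0, 0, 0, 0, -0.85, 0, 0, 0, 0, 0, -1.0, 0, 0, 0, 0, 0, -1.2, 0, 0, 0, 0, 0, -1.4, 0, 0, 0, 0, 0, -1.4, 0, 0, 0]'

```text
time: 30.2
position: [0.4881, 0.0112, 0.096]
ee_rot: [[0.99, 0.14, -0.0], [0.14, -0.99, 0.0], [-0.0, -0.0, -1.0]]
contact_force: [-0.3, 0.0, 0.7]
gripper_width: 0.0005
```

```bash
python3 - <<'E'
from h import *
s=manip.observe();print(s["time"],s["position"],s["contact_force"])
for c in("top","side"):
    I,D=viewer.get_image(c);C=cloud(c,D);Q=(C-BOX)
    x=Q@BX;y=Q@BY;m0=(D>0)&(abs(C[...,2]-.09)<.04)
    for a,b in((-.078,-.06),(-.04,-.02),(0,.02),(.04,.06)):
        m=m0&(x>a)&(x<b)&(abs(y)>.03)&(abs(y)<.11)
        if m.sum()>5: print(c,a,m.sum(),np.median(C[m][:,2]).round(4))
E
```

```text
30.2 [0.48805319 0.01120375 0.09597338] [-0.2575835   0.01530699  0.65085466]
top -0.078 24 0.0893
top -0.04 28 0.0905
top 0 111 0.0903
top 0.04 276 0.0895
side -0.078 161 0.0899
side -0.04 102 0.0901
side 0 99 0.0897
side 0.04 186 0.09
```

The lid sits flat at z≈0.090, flush, and nothing pushes on the finger. I'll retreat upward and do a final check.

send_rows --rows '[0, 0, -0.5, 0, 0, 0, 0, 0, -1.0, 0, 0, 0, 0, 0, -2.5, 0, 0, 0, 0, 0, -5.0, 0, 0, 0, 0, 0, -8.0, 0, 0, 0, 0, 0, -11.0, 0, 0, 0, 0, 0, -14.0, 0, 0, 0, 0, 0, -14.0, 0, 0, 0, 0, 0, -14.0, 0, 0, 0, 0, 0, -14.0, 0, 0, 0]'

```text
time: 31.55
position: [0.4873, 0.0113, 0.2346]
ee_rot: [[0.99, 0.14, -0.002], [0.14, -0.99, 0.0], [-0.002, -0.001, -1.0]]
contact_force: [-0.6, -0.2, -0.5]
gripper_width: 0.0007
```

```bash
python3 - <<'E'
from h import *
s=manip.observe();print(s["time"],s["position"],s["contact_force"])
I,D=viewer.get_image("side");C=cloud("side",D);Q=(C-BOX);x=Q@BX;y=Q@BY
for a,b in((-.078,-.06),(-.04,-.02),(.04,.06)):
    m=(D>0)&(abs(C[...,2]-.09)<.04)&(x>a)&(x<b)&(abs(y)<.11);print(a,m.sum(),np.median(C[m][:,2]).round(4))
cv2.imwrite("pics/s8.png",cv2.resize(I[90:330,130:430],None,fx=2,fy=2))
E
```

```text
31.55 [0.48729352 0.0112964  0.23464352] [-0.55195953 -0.15796973 -0.51330863]
-0.078 233 0.0899
-0.04 258 0.0899
0.04 235 0.0898
```

View pics/s8.png

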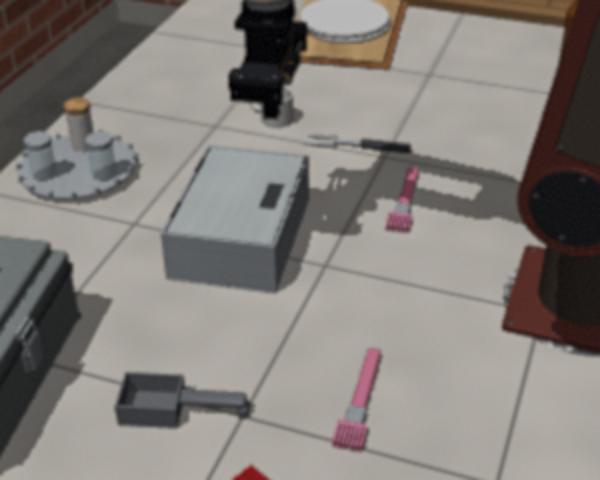

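The lid is shut and flush (touch field at (271,195)). The fork, scoop and cup are where they were, and the gripper is clear above.

```bash
python3 -c "
from plant import manip; print(manip.hand_in())"
```

```text
the job is handed in; nothing more can be done
None
```

The basting brush is in the utensil box with the lid latched shut, and I handed the job in at about 31.6 s. The hand-in gives no verdict.

- **Opening:** I pressed the touch field to its hard stop with about 15 N. The lid was then let up along its arc against the closed fingers, at a commanded 0.9 rad/s or so, until it stood at its stop.
- **Placing:** I released the brush about 14 mm above the box floor, because the wide gripper body would otherwise have hit the rim. The fall works out to about 0.5 m/s, under the 0.8 m/s limit. The pictures showed it lying flat, with its middle about 20 mm in front of the box's centre.
- **Closing:** I swung the lid down the same way and pressed it to its stop with about 19 N.

**Last checks:**
- The lid surface measures 0.0898–0.0899 m from front to rear against a 0.090 m rim, so it is flush.
- Nothing pushed back on the fingers as I let up, and the gripper is clear above the box.
- The fork, scoop and cup look untouched in the picture; I did not measure their positions again.

One thing disagreed along the way. Behind the open lid the arm lagged its target by up to 5 mm without any contact, and it was back on track after the next move.

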